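Turn the sharpening stone over into its holder

TASK

The combination sharpening stone lies coarse grey side up in front of the well of its wooden sharpening board, and is wanted fine orange side up. With the fingertips only, push it against the low near cleat of the well until it tips up on its long edge and falls over the cleat, then push it on until it drops fully home, flat between the cleats of the well with the orange side up. Do not pick it up, and leave the things round about where they are.

Things in the scene. Friction and masses are not known exactly. Their poses are not given: they have to be found in the camera images.
- stone_center (a point): centre of the loose two-sided sharpening stone, 50 mm wide (its x), 150 long (its y), 25 thick (its z), about 0.36 kg, long edges rounded 4 mm; dark grey half and orange half. At the start flat on the front part of the board, long side roughly along the near cleat, 5 to 45 mm short of it, turned by up to 0.2 rad. Its z axis comes out of the grey face (up at the start, down when done)
- holder: plywood sharpening board fixed to the bench, 230 mm (x) by 270 (y) by 15 thick; origin at the centre of its underside, x from its front part towards the well, z up. The front part, x = -115 to +20 mm, is flat and clear; behind it dark hardwood cleats, 8 mm high above the board's face, surround the well
- near_cleat (a point): middle of the upper front edge of the near cleat, the low wall to tip the stone over; it runs along y, 8 mm high, 10 mm thick (board x = +20 to +30 mm). Axes as the board's. A level push at the stone's long side only squares it up against the cleat; pressed there with some 10 N, its near edge clings to the fingers and goes up with them as they rise in an arc about the cleat
- well (a point): centre of the well's floor (board x = +57 mm, on the board's face). The well is 54 mm wide between near and far cleat, for the 50 mm stone, and 200 mm long between the end cleats. Axes as the board's
- chisel: bystander: chisel 250 mm long with yellow handle, lying on the bench; origin under the front of its handle
- oil_bottle: bystander: clear greenish bottle with black cap, 140 mm tall, origin at the centre of its base
- sanding_block: bystander: cork sanding block 66x110x31 mm, origin under its centre
- tape_measure: bystander: yellow tape measure 36x88x66 mm, origin under its centre
- combination_pliers: bystander: red pliers 52x189x14 mm, origin under its centre

How it is judged:
By the outcome, as a careful person would: the job done as asked, in the order asked, and still so for the second after the job is handed in, with the robot touching nothing.
It also fails if it takes over 64 s, if anything falls off the work surface, if the arm or the gripper's body presses on something with over 40 N, if the wrist force passes 120 N, or if a joint passes its speed limit or range.

ROBOT

A 6-joint arm with a two-finger parallel gripper is mounted at the origin on a cart in front of the work surface, level with it; the furniture and walls round the work are solid. World frame = base frame: x ahead of the robot, y to its left, z up, the work surface at z = 0. Lengths are in m, angles in rad, forces in N, time in s.
With the tool pointing down it reaches from about 0.325 to 0.9 m from the base axis. Payload 3.5 kg.
Tool frame: the origin (TCP) lies at the very end of the fingers, on their centre line; the grasp point (between the pads) lies 19 mm behind it (robot.tcp_to_grasp is the z of the grasp point in the tool frame, in m); z points along the fingers, y is the line along which they close (so a half turn about z gives the same grasp; the last joint's range is limited). The gripper opens to 85 mm and grips with 20 to 120 N. Pads are 22 mm wide; open, the fingers measure 114 mm over their backs; the gripper's body (76 mm by 85 mm) begins 54 mm behind the grasp point. The pads swing forward as they close: fully open they stand 13 mm farther back than shut.
Start: joints at [1.222, 0.276, -0.026, 1.268, 0, 1.467], TCP at [0.152, 0.606, 0.205] pointing down, gripper open.
Joint ranges: [-3.12, 3.12], [-0.85, 1.88], [-1.08, 1.24], [-1.95, 2.15], [-1.57, 1.53], [-3.14, 3.14]. Speed limits (rad/s): [2.57, 2.57, 3.14, 3.14, 3.14, 3.14].

INTERFACE

Orientations are given as a unit quaternion [x, y, z, w].
In Python, from workcell import robot gives the robot as it stands.
- The arm moves only by the tool apply_moves, never from a script. Its argument "steps" is a list that holds one entry, the list of rows, each a list of 6 numbers: the shift along the world's x, y, z in cm, then the turn, a rotation vector about the world's x, y, z in degrees. In form: [[[x, y, z, rx, ry, rz], ...]]. A call has 1 to 5 rows; each row shifts and turns the commanded pose from where the row before left it; what a row does not reach is not made up. A row lasts 1/10 s, in which the tool goes at most 50 mm and 8.59 degrees, less where a joint would pass 70% of its speed; a pose out of reach is approached as far as the arm can. A call is refused whole if a number of a shift passes 5 or a number of a turn 8.59, either way. A call with a gripper value outside its range is refused whole. "hand" is the closure, from 0 (fully open) to 1 (shut), set as the call begins (left out, the last holds). The fingers move at their own pace and stop on an object; "newtons" is the grip in N (left out, the last holds). Time passes only in rows, so rows that do not move let the fingers close. It gives the time, the measured TCP pose, the force, the opening and the grip force at its end, in the units of the state.
- robot.observe(): the state, without advancing time (a new reading comes with each control period).
- robot.grab_frame(name): name is "side" or "top" or "wrist"; returns the picture (384x512x3 uint8, red, green, blue); there is no depth.
- robot.camera_info(name): a dict with "fx", "fy", "cx", "cy" (pixels), "k1" (the pictures are not rectified: a ray, as slopes to the right and down, at radius r is drawn at 1 + k1 r^2 times it, then the intrinsics apply), "rvec" (rotation vector, rad) and "tvec" (3), from world to camera coordinates, as OpenCV has them. Camera axes: x right, y down, z forward; pixel columns grow to the right and rows downward; lengths in m; the calibration is good to about 2 mm. A picture is of the moment at which its call begins: read the wrist's pose just before it. camera_info takes no time and is no camera call; for the wrist camera it gives the pose at the moment of the call.
- robot.close_job(): hands the job in; it is judged then, once.
The state is a dict: "time": time; "qpos": joint angles; "joint_velocities": joint speeds; "effort": joint torques, N m; "tcp_pos": TCP position; "tool_rot": TCP orientation; "force": force on the tool from outside, world axes, zero at the start; "ft_torque": the same for the moment, N m; "gripper_width": opening from 0.0 (shut) to 1.0 (fully open); "grip_force": force on a finger pad.
Only numpy, scipy, OpenCV 4.12 (cv2) and the standard library are available. Lean on these libraries where they do the work, as an engineer would, in place of code of your own. Each camera call takes 0.05 s, during which the arm holds its last target. There are 200 camera calls.

## Working session

There is one attempt and no reset: what is moved stays moved. The work goes in short steps, Python scripts to look and compute and a tool call to move; the robot and the scene stay as the last step left them, time stands still between calls to the robot, and variables do not carry over. Pictures are saved under pics/ and viewed, at most 10 in all, crops included, and the job is handed in when it is done.

Besides the shell and the picture viewer there is one more tool, called after "Request:" as name(argument=value, ...) on one line, values as JSON. apply_moves: Moves the arm, as the interface text tells. Its arguments: {"type":"object","properties":{"steps":{"type":"array"},"hand":{"type":"number"},"newtons":{"type":"number"}},"required":["steps"]}

```bash
mkdir -p pics; ls
cat > h.py <<'E'
import numpy as np, cv2
from workcell import robot
def ray(name,uv,ci=None):
    c=ci or robot.camera_info(name)
    K=np.array([[c['fx'],0,c['cx']],[0,c['fy'],c['cy']],[0,0,1.]])
    p=cv2.undistortPoints(np.array(uv,float).reshape(-1,1,2),K,np.array([c['k1'],0,0,0,0.])).reshape(-1,2)
    R=cv2.Rodrigues(np.array(c['rvec'],float))[0]; t=np.array(c['tvec'],float)
    return -R.T@t,(np.c_[p,np.ones(len(p))]@R)
def onz(name,uv,z):
    o,d=ray(name,uv); return o+d*((z-o[2])/d[:,2])[:,None]
def proj(name,P):
    c=robot.camera_info(name)
    K=np.array([[c['fx'],0,c['cx']],[0,c['fy'],c['cy']],[0,0,1.]])
    return cv2.projectPoints(np.array(P,float).reshape(-1,1,3),np.array(c['rvec'],float),np.array(c['tvec'],float),K,np.array([c['k1'],0,0,0,0.]))[0].reshape(-1,2)
def save(name,f):
    im=robot.grab_frame(name); cv2.imwrite('pics/'+f,im[:,:,::-1]); return im
E
python3 - <<'E'
from h import *
a=save('top','a_top.png');b=save('side','a_side.png')
cv2.imwrite('pics/a.png',np.vstack([cv2.resize(np.hstack([a,b]),(800,300))])[:,:,::-1])
for n in('top','side'):
    o,d=ray(n,[[256,192]]); print(n,o,d)
print(robot.observe())
E
```

```text
pics
top [0.48329543 0.05776659 1.20051399] [[ 0.08147869 -0.00170387 -0.9966822 ]]
side [ 0.27262813 -1.23296389  1.20799195] [[ 0.18011947  0.74399664 -0.64373201]]
{'time': 0.1, 'qpos': array([ 1.22159379e+00,  2.77080811e-01, -2.77417840e-02,  1.26799657e+00,
       -4.17156812e-06,  1.46741336e+00]), 'joint_velocities': array([ 0.00045647, -0.00104175,  0.00212872,  0.00087063,  0.00102534,
        0.00013855]), 'effort': array([ 7.82781844e-04, -4.46707249e+01,  2.96129054e+01,  8.42165784e-03,
       -9.72523139e-05, -6.12598484e-06]), 'tcp_pos': array([0.15183554, 0.60549808, 0.20425766]), 'tool_rot': array([ 1.22600494e-01,  9.92455589e-01, -9.86099040e-04, -2.24895388e-04]), 'force': array([ 0.16853296, -0.32665314,  0.05581066]), 'ft_torque': array([ 0.02495343, -0.02339502, -0.02160199]), 'grip_force': 0.0, 'gripper_width': 1.0029465361842451}
```

View pics/a_top.png

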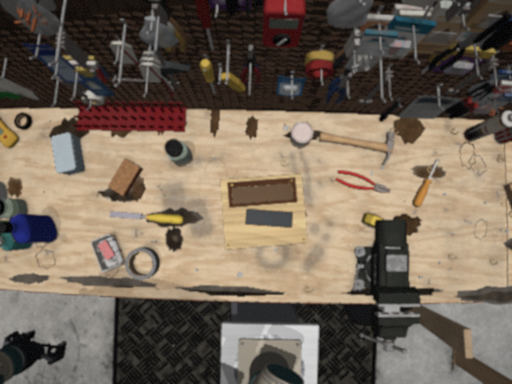

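View pics/a_side.png

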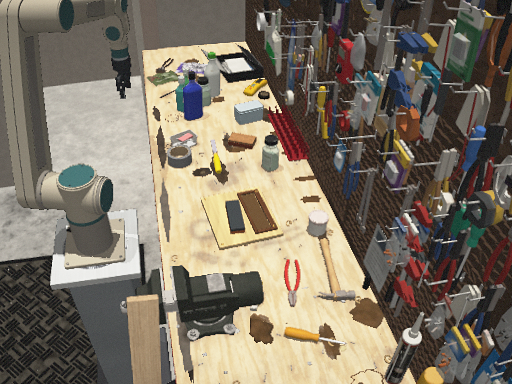

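The top view shows the board at about (263,212), with the dark well frame at (263,191) and the stone at (269,218). The side view agrees. I'll measure both from masks.

Run:
```python
from h import *
im=cv2.imread('pics/a_top.png')
sub=im[165:260,210:320]
g=sub.max(2); hsv=cv2.cvtColor(sub,cv2.COLOR_BGR2HSV)
m=(g<125).astype(np.uint8)
n,l,s,c=cv2.connectedComponentsWithStats(m)
for i in range(1,n):
    if s[i,4]<100: continue
    ys,xs=np.where(l==i); 
    cnt=cv2.findContours((l==i).astype(np.uint8),cv2.RETR_EXTERNAL,cv2.CHAIN_APPROX_NONE)[0][0]
    r=cv2.minAreaRect(cnt); bx=cv2.boxPoints(r)+[210,165]
    z=0.04 if s[i,4]<900 and True else 0.023
    for z in(.04,.023):
        P=onz('top',bx,z); print(i,s[i,4],z,'ctr',P.mean(0).round(4)); print(P[:,:2].round(4).tolist())
        e=P[1]-P[0];f=P[2]-P[1];print(np.linalg.norm(e),np.linalg.norm(f),np.arctan2(e[1],e[0]),np.arctan2(f[1],f[0]))
cv2.imwrite('pics/b.png',cv2.resize(sub,(770,600*0+665))[:600])
```

```text
1 1596 0.04 ctr [0.5789 0.0369 0.04  ]
[[0.606, 0.1489], [0.6285, -0.0674], [0.5517, -0.0746], [0.5296, 0.1406]]
0.21752051863420183 0.07710471581775562 -1.4673381167274615 -3.048407613029505
1 1596 0.023 ctr [0.5803 0.0366 0.023 ]
[[0.6078, 0.1503], [0.6306, -0.0693], [0.5527, -0.0765], [0.5302, 0.1418]]
0.22070690745496224 0.0782341982502739 -1.4673381167274617 -3.048407613029504
2 686 0.04 ctr [0.4969 0.0135 0.04  ]
[[0.4769, 0.0881], [0.5247, 0.0857], [0.5169, -0.0612], [0.4691, -0.0584]]
0.04779955228762793 0.147118927067389 -0.05083024148457072 -1.6238206760631795
2 686 0.023 ctr [0.4971 0.0129 0.023 ]
[[0.4768, 0.0885], [0.5253, 0.0861], [0.5174, -0.063], [0.4689, -0.0601]]
0.048499752710112184 0.1492740253885645 -0.05083024148457072 -1.6238206760631795
```

View pics/b.png

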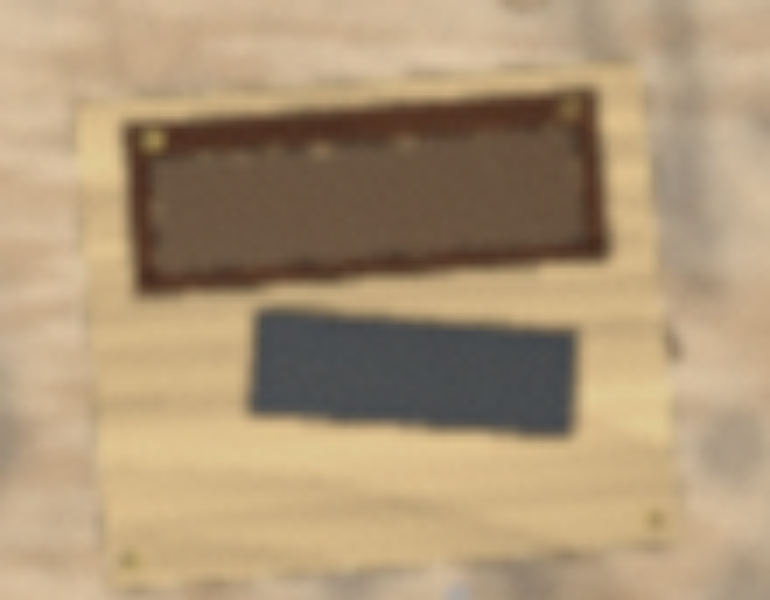

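The stone is about 48 mm short of the cleat edge, turned -0.154 rad relative to the board (yaw about 0.103). I'll move above and behind it.

Request:
apply_moves(steps=[[[1.9, -4, 0.3, 0, 0, 1.3], [1.9, -4, 0.3, 0, 0, 1.3], [1.9, -4, 0.3, 0, 0, 1.3], [1.9, -4, 0.3, 0, 0, 1.3], [1.9, -4, 0.3, 0, 0, 1.3]]])

```text
time: 0.6
tcp_pos: [0.2472, 0.4043, 0.2199]
tool_rot: [0.065, 0.998, -0.0, -0.0]
force: [0.5, 0.2, 0.1]
gripper_width: 0.999
grip_force: 0.0
```

Request:
apply_moves(steps=[[[1.9, -4, 0, 0, 0, 1.3], [1.9, -4, 0, 0, 0, 1.3], [1.9, -4, 0, 0, 0, 1.3], [1.9, -4, 0, 0, 0, 1.3], [1.9, -4, 0, 0, 0, 1.3]]])

```text
time: 1.1
tcp_pos: [0.3421, 0.2045, 0.2201]
tool_rot: [0.009, 1.0, -0.0, -0.0]
force: [1.1, -0.7, -0.2]
gripper_width: 0.998
grip_force: 0.0
```

Request:
apply_moves(steps=[[[1.9, -4, 0, 0, 0, 1.3], [1.9, -4, 0, 0, 0, 1.3], [1.9, -4, 0, 0, 0, 1.3], [1.9, -4, 0, 0, 0, 1.3], [1.9, -4, 0, 0, 0, 1.3]]])

```text
time: 1.6
tcp_pos: [0.4372, 0.0044, 0.2201]
tool_rot: [-0.047, 0.999, 0.0, -0.0]
force: [-0.2, 0.3, 0.4]
gripper_width: 0.999
grip_force: 0.0
```

Request:
apply_moves(steps=[[[0, 0, 0, 0, 0, 0], [0, 0, 0, 0, 0, 0]]])

```text
time: 1.8
tcp_pos: [0.4367, 0.0055, 0.2198]
tool_rot: [-0.046, 0.999, 0.0, -0.001]
force: [-0.0, -0.2, 0.3]
gripper_width: 1.003
grip_force: 0.0
```

Run:
```python
from h import *
from scipy.spatial.transform import Rotation as R
im=save('wrist','c.png')
s=robot.observe();print(s['time'],s['tcp_pos'],s['force'])
print(R.from_quat(s['tool_rot']).as_matrix().round(3))
o,d=ray('wrist',[[256,192]]);print(o,d)
np.save('ci.npy',robot.camera_info('wrist'),allow_pickle=True)
```

```text
1.85 [0.43636392 0.00635948 0.21981608] [-0.94839541  0.11495626 -0.4360434 ]
[[-0.996 -0.093 -0.002]
 [-0.093  0.996  0.001]
 [ 0.002  0.001 -1.   ]]
[ 0.35908831 -0.00205772  0.38704727] [[ 0.3032054   0.02082769 -0.95273448]]
```

View pics/c.png

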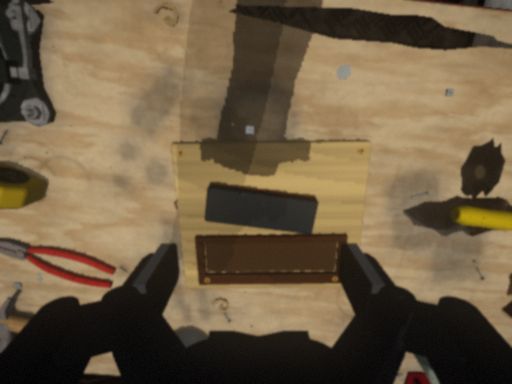

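The wrist view is upside down, with +x at the bottom. The cleat's front edge runs (197,236)–(346,235), the board's front corners are at (174,142) and (369,141), and the stone's grey face lies around (262,207).

Run:
```python
from h import *
ci=np.load('ci.npy',allow_pickle=True).item()
def oz(uv,z):
    o,d=ray('wrist',uv,ci); return (o+d*((z-o[2])/d[:,2])[:,None])[:,:2]
im=cv2.imread('pics/c.png')
sub=im[150:300,180:365]; m=((sub.max(2)<95)).astype(np.uint8)
B=oz([[174,142],[369,141]],.015);C=oz([[197,236],[346,235]],.023)
for n,P in(('board',B),('cleat',C)):
    d=P[0]-P[1]; print(n,P.round(4).tolist(),P.mean(0).round(4),'yaw',np.arctan2(-d[0],d[1]) if d[1]>0 else np.arctan2(d[0],-d[1]),np.hypot(*d))
hsv=cv2.cvtColor(sub,cv2.COLOR_BGR2HSV)
m=((sub[:,:,0]>=sub[:,:,2]-2)&(sub.max(2)<110)).astype(np.uint8)
n,l,s,c=cv2.connectedComponentsWithStats(m);i=1+s[1:,4].argmax()
cnt=cv2.findContours((l==i).astype(np.uint8),0,1)[0][0]
b=cv2.boxPoints(cv2.minAreaRect(cnt))+[180,150];print(b.round(),s[i])
P=oz(b,.04);print(P.round(4).tolist(),P.mean(0))
```

```text
board [[0.4183, -0.109], [0.3924, 0.149]] [0.4054 0.02  ] yaw 0.10028640623372112 0.2592752599604698
cleat [[0.5497, -0.073], [0.5276, 0.1417]] [0.5387 0.0343] yaw 0.10244410263117347 0.21587019524989062
[[250. 219.]
 [266. 216.]
 [267. 224.]
 [251. 227.]] [70 67 17  9 49]
[[0.5085, 0.001], [0.5024, 0.0217], [0.5135, 0.0248], [0.5198, 0.0039]] [0.51103088 0.01283006]
```

Request:
apply_moves(steps=[[[0, 0, -4.5, 0, 0, 0], [0, 0, -4.5, 0, 0, 0], [0, 0, -4.5, 0, 0, 0], [0, 0, -4, 0, 0, 0], [0, 0, -1, 0, 0, 0]]])

```text
time: 2.35
tcp_pos: [0.4315, 0.0084, 0.0313]
tool_rot: [-0.049, 0.999, 0.001, -0.005]
force: [-1.4, 0.2, -0.4]
gripper_width: 0.998
grip_force: 0.0
```

Request:
apply_moves(steps=[[[0, 0, -0.4, 0, 0, 0], [0, 0, -0.4, 0, 0, 0], [0, 0, 0, 0, 0, 0]]])

```text
time: 2.65
tcp_pos: [0.4389, 0.0063, 0.0288]
tool_rot: [-0.048, 0.999, -0.0, 0.002]
force: [1.5, 0.7, 0.4]
gripper_width: 0.994
grip_force: 0.0
```

Request:
apply_moves(steps=[[[0, 0, -0.2, 0, 0, 0], [0, 0, -0.2, 0, 0, 0], [0, 0, 0, 0, 0, 0]]])

```text
time: 2.95
tcp_pos: [0.4375, 0.0061, 0.0237]
tool_rot: [-0.047, 0.999, -0.0, 0.0]
force: [-0.3, -0.4, -0.6]
gripper_width: 0.999
grip_force: 0.0
```

Run:
```python
from h import *
im=save('wrist','d.png'); im=save('side','d_s.png')
cv2.imwrite('pics/d_s2.png',cv2.resize(im[160:270,190:300],(600,600),interpolation=2)[:,:,::-1])
```

```text
(no output)
```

View pics/d_s2.png

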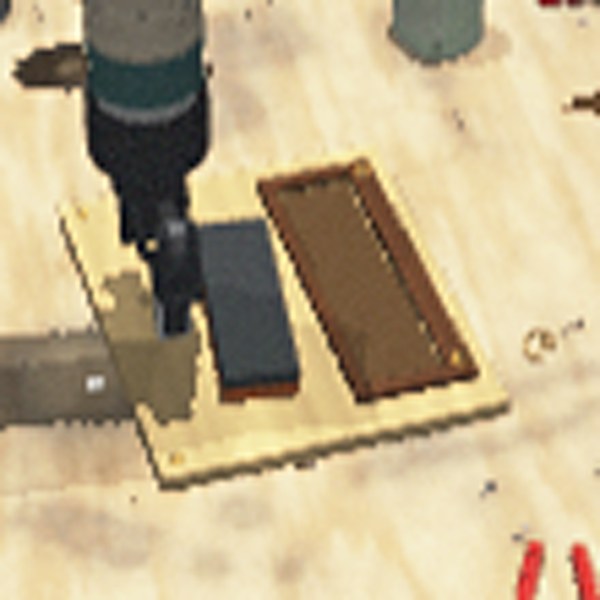

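The side view shows the open fingers standing behind the stone and clear of it. The tips still look about 15–20 mm above the board. I'll lower until they touch.

Request:
apply_moves(steps=[[[0, 0, -0.4, 0, 0, 0], [0, 0, -0.4, 0, 0, 0], [0, 0, 0, 0, 0, 0]]])

```text
time: 3.35
tcp_pos: [0.4363, 0.0063, 0.0146]
tool_rot: [-0.047, 0.999, 0.0, -0.001]
force: [0.3, -0.5, -0.0]
gripper_width: 1.001
grip_force: 0.0
```

Request:
apply_moves(steps=[[[0, 0, -0.3, 0, 0, 0], [0, 0, -0.3, 0, 0, 0], [0, 0, 0, 0, 0, 0]]])

```text
time: 3.65
tcp_pos: [0.4366, 0.0063, 0.0088]
tool_rot: [-0.047, 0.999, 0.0, -0.001]
force: [-0.1, -0.3, -1.0]
gripper_width: 1.003
grip_force: 0.0
```

Request:
apply_moves(steps=[[[0, 0, -0.2, 0, 0, 0], [0, 0, -0.1, 0, 0, 0], [0, 0, 0, 0, 0, 0]]])

```text
time: 3.95
tcp_pos: [0.4369, 0.0062, 0.0062]
tool_rot: [-0.047, 0.999, 0.0, -0.0]
force: [0.2, 0.7, -0.1]
gripper_width: 0.999
grip_force: 0.0
```

Request:
apply_moves(steps=[[[0.7, 0.07, -0.1, 0, 0, 0], [0.7, 0.07, 0, 0, 0, 0], [0.6, 0.06, 0, 0, 0, 0], [0.5, 0.05, 0, 0, 0, 0], [0.5, 0.05, 0, 0, 0, 0]]])

```text
time: 4.45
tcp_pos: [0.4678, 0.0093, 0.0053]
tool_rot: [-0.047, 0.999, -0.0, 0.0]
force: [0.6, 0.5, 0.8]
gripper_width: 0.999
grip_force: 0.0
```

Request:
apply_moves(steps=[[[0.4, 0.04, 0, 0, 0, 0], [0.4, 0.04, 0, 0, 0, 0], [0.3, 0.03, 0, 0, 0, 0], [0.1, 0.01, 0, 0, 0, 0], [0, 0, 0, 0, 0, 0]]])

```text
time: 4.95
tcp_pos: [0.4792, 0.0104, 0.0053]
tool_rot: [-0.047, 0.999, -0.0, -0.0]
force: [0.6, -0.1, 0.5]
gripper_width: 0.999
grip_force: 0.0
```

Run:
```python
from h import *
im=save('side','e_s.png')
cv2.imwrite('pics/e_s2.png',cv2.resize(im[160:270,190:300],(600,600),interpolation=2)[:,:,::-1])
print(robot.observe()['tcp_pos'],robot.observe()['force'])
```

```text
[0.47890651 0.01041444 0.00526722] [-0.43818303 -0.84449781  0.00250602]
```

View pics/e_s2.png

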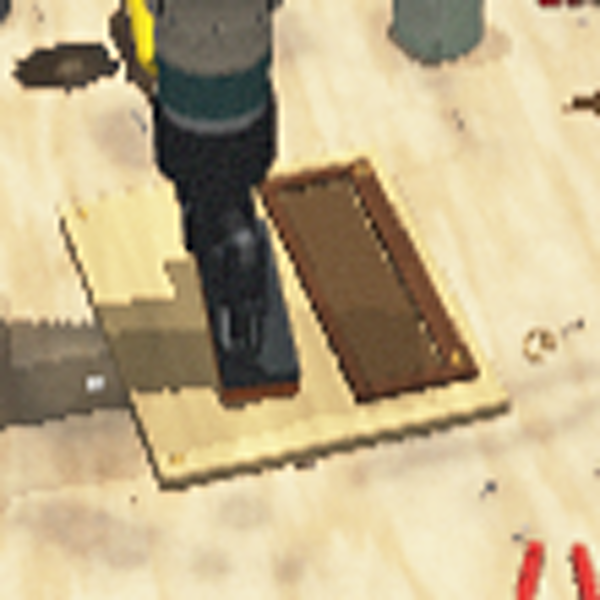

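The finger appears drawn over the stone, and the stone has not moved. I'll check the fingertip height by projection.

Run:
```python
from h import *
T=np.array([.479,.0104]);bx=np.array([.9947,.102]);by=np.array([-.102,.9947])
for z in(.018,.03,.045,.06):
  for yy in(-.057,-.043):
    P=[np.r_[T+bx*dx+by*yy,z] for dx in(-.011,.011)]
    print(z,yy,((proj('side',P)-[190,160])*600/110).round().tolist())
# stone corners seen
print('stone', ((proj('side',[[.4691,-.0584,.04],[.5169,-.0612,.04],[.4769,.0881,.04],[.5247,.0857,.04],[.4691,-.0584,.015],[.5169,-.0612,.015]])-[190,160])*600/110).round().tolist())
print('cleat',((proj('side',[np.r_[np.array([.541,.0335])+by*s,.023] for s in(-.11,.11)])-[190,160])*600/110).round().tolist())
im=robot.grab_frame('top');cv2.imwrite('pics/e_t.png',cv2.resize(im[165:260,210:320],(600,518),interpolation=2)[:,:,::-1])
```

```text
0.018 -0.057 [[223.0, 389.0], [256.0, 382.0]]
0.018 -0.043 [[217.0, 375.0], [250.0, 367.0]]
0.03 -0.057 [[223.0, 376.0], [256.0, 369.0]]
0.03 -0.043 [[217.0, 361.0], [250.0, 354.0]]
0.045 -0.057 [[223.0, 359.0], [256.0, 352.0]]
0.045 -0.043 [[216.0, 344.0], [250.0, 337.0]]
0.06 -0.057 [[222.0, 342.0], [256.0, 334.0]]
0.06 -0.043 [[216.0, 327.0], [250.0, 320.0]]
stone [[218.0, 377.0], [294.0, 370.0], [190.0, 225.0], [261.0, 218.0], [219.0, 406.0], [294.0, 398.0]]
cleat [[353.0, 397.0], [253.0, 182.0]]
```

View pics/e_t.png

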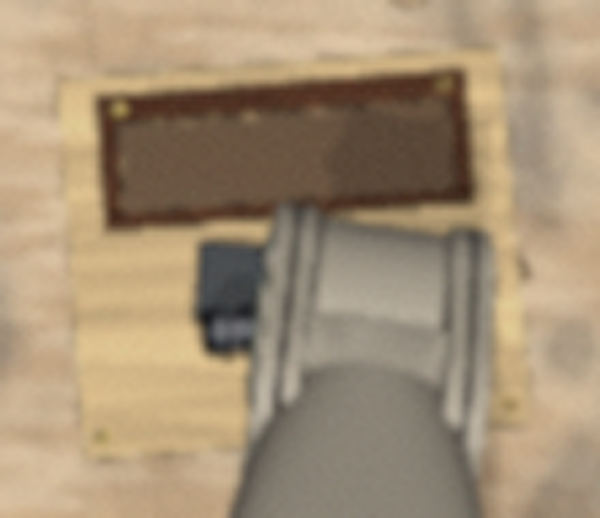

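The tips match a height of about 0.04–0.045, so the open tips sit above the stone. I'll lift, back off, shut the fingers so the TCP is the real tip, and recheck.

Request:
apply_moves(steps=[[[0, 0, 2, 0, 0, 0], [0, 0, 2.5, 0, 0, 0], [-2.1, -0.2, 0, 0, 0, 0], [-2.1, -0.2, 0, 0, 0, 0], [0, 0, 0, 0, 0, 0]]], hand=1)

```text
time: 5.55
tcp_pos: [0.4333, 0.0067, 0.0497]
tool_rot: [-0.047, 0.999, 0.0, -0.002]
force: [-0.8, 0.8, -0.2]
gripper_width: 0.145
grip_force: 0.0
```

Request:
apply_moves(steps=[[[0, 0, 0, 0, 0, 0], [0, 0, 0, 0, 0, 0], [0, 0, 0, 0, 0, 0], [0, 0, 0, 0, 0, 0], [0, 0, 0, 0, 0, 0]]])

```text
time: 6.05
tcp_pos: [0.4375, 0.0064, 0.0503]
tool_rot: [-0.047, 0.999, 0.0, 0.0]
force: [-0.3, -0.5, 1.6]
gripper_width: 0.002
grip_force: 0.0
```

Run:
```python
from h import *
T=robot.observe()['tcp_pos'];print(T,robot.observe()['gripper_width'])
im=save('side','f_s.png')
pp=((proj('side',[T,T+[0,0,.012],T+[0,0,.03]])-[190,150])*6).round();print(pp.tolist())
v=cv2.resize(im[150:250,190:290],(600,600),interpolation=2)[:,:,::-1].copy()
for p in pp: cv2.circle(v,tuple(int(a) for a in p),3,(0,255,0),-1)
cv2.imwrite('pics/f_s2.png',v)
```

```text
[0.43750065 0.0064133  0.05026074] 0.0016339561133107416
[[167.0, 394.0], [166.0, 378.0], [165.0, 355.0]]
```

View pics/f_s2.png

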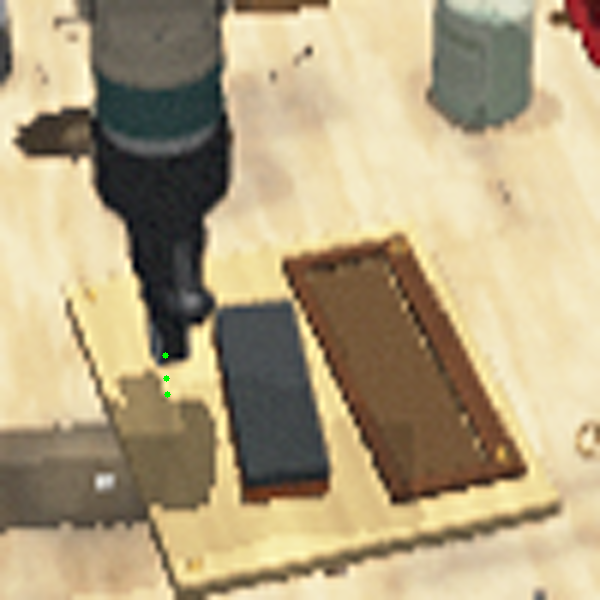

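The shut fingertip is drawn at (172,358), about 28–30 mm above the stated TCP, so the real tip sits higher than stated. I'll find the board by touch in small steps.

Request:
apply_moves(steps=[[[0, 0, -2.5, 0, 0, 0], [0, 0, -2, 0, 0, 0], [0, 0, -0.5, 0, 0, 0], [0, 0, 0, 0, 0, 0], [0, 0, 0, 0, 0, 0]]])

```text
time: 6.6
tcp_pos: [0.4378, 0.0063, 0.0009]
tool_rot: [-0.047, 0.999, -0.0, 0.0]
force: [0.5, 0.4, 0.6]
gripper_width: -0.001
grip_force: 0.0
```

Request:
apply_moves(steps=[[[0, 0, -0.3, 0, 0, 0], [0, 0, -0.2, 0, 0, 0], [0, 0, 0, 0, 0, 0]]])

```text
time: 6.9
tcp_pos: [0.4372, 0.0064, -0.0045]
tool_rot: [-0.047, 0.999, -0.0, 0.0]
force: [-0.3, 1.4, 1.5]
gripper_width: -0.001
grip_force: 0.0
```

Request:
apply_moves(steps=[[[0, 0, -0.2, 0, 0, 0], [0, 0, -0.2, 0, 0, 0], [0, 0, 0, 0, 0, 0]]])

```text
time: 7.2
tcp_pos: [0.4368, 0.0065, -0.009]
tool_rot: [-0.047, 0.999, 0.0, -0.0]
force: [-0.1, -0.4, -0.6]
gripper_width: 0.001
grip_force: 0.0
```

Request:
apply_moves(steps=[[[0, 0, -0.2, 0, 0, 0], [0, 0, 0, 0, 0, 0]]])

```text
time: 7.4
tcp_pos: [0.4371, 0.0064, -0.0109]
tool_rot: [-0.047, 0.999, 0.0, -0.0]
force: [0.2, 0.2, -0.5]
gripper_width: 0.0
grip_force: 0.0
```

Request:
apply_moves(steps=[[[0, 0, -0.2, 0, 0, 0], [0, 0, 0, 0, 0, 0]]])

```text
time: 7.6
tcp_pos: [0.4372, 0.0064, -0.011]
tool_rot: [-0.047, 0.999, -0.0, -0.0]
force: [-5.5, 0.3, 17.8]
gripper_width: 0.0
grip_force: 8.9
```

Request:
apply_moves(steps=[[[0, 0, -0.2, 0, 0, 0], [0, 0, 0, 0, 0, 0]]])

```text
time: 7.8
tcp_pos: [0.4372, 0.0064, -0.0111]
tool_rot: [-0.047, 0.999, -0.0, -0.0]
force: [-11.8, 0.8, 37.5]
gripper_width: -0.001
grip_force: 18.9
```

The tip is 26 mm above the reported TCP, and stiffness is about 9 N/mm. I'll raise to leave 3 mm clearance and push forward.

Request:
apply_moves(steps=[[[0, 0, 0.5, 0, 0, 0], [0, 0, 0.2, 0, 0, 0], [0.8, 0.08, 0, 0, 0, 0], [0.7, 0.07, 0, 0, 0, 0], [0.5, 0.05, 0, 0, 0, 0]]])

```text
time: 8.3
tcp_pos: [0.4581, 0.0084, -0.008]
tool_rot: [-0.047, 0.999, 0.0, 0.0]
force: [0.3, -1.0, 0.6]
gripper_width: 0.002
grip_force: 0.0
```

Request:
apply_moves(steps=[[[0.3, 0.03, 0, 0, 0, 0], [0.3, 0.03, 0, 0, 0, 0], [0.3, 0.03, 0, 0, 0, 0], [0.3, 0.03, 0, 0, 0, 0], [0.3, 0.03, 0, 0, 0, 0]]])

```text
time: 8.8
tcp_pos: [0.4722, 0.01, -0.008]
tool_rot: [-0.047, 0.999, 0.0, -0.0]
force: [-1.6, -1.2, -1.5]
gripper_width: 0.0
grip_force: 1.1
```

Request:
apply_moves(steps=[[[0.2, 0.02, 0, 0, 0, 0], [0.1, 0.01, 0, 0, 0, 0], [0.1, 0.01, 0, 0, 0, 0]]])

```text
time: 9.1
tcp_pos: [0.4759, 0.01, -0.0078]
tool_rot: [-0.047, 0.999, -0.0, -0.0]
force: [-2.3, -2.1, -1.1]
gripper_width: 0.001
grip_force: 1.3
```

Request:
apply_moves(steps=[[[0.1, 0.01, 0, 0, 0, 0], [0.1, 0.01, 0, 0, 0, 0], [0.1, 0.01, 0, 0, 0, 0]]])

```text
time: 9.4
tcp_pos: [0.4791, 0.0106, -0.0077]
tool_rot: [-0.047, 0.999, -0.0, 0.0]
force: [-1.9, -2.1, -0.9]
gripper_width: -0.001
grip_force: 1.1
```

Request:
apply_moves(steps=[[[0.1, 0.01, 0, 0, 0, 0], [0.1, 0.01, 0, 0, 0, 0], [0, 0, 0, 0, 0, 0]]])

```text
time: 9.7
tcp_pos: [0.4812, 0.0108, -0.0077]
tool_rot: [-0.047, 0.999, -0.0, -0.0]
force: [-2.3, -1.4, -0.4]
gripper_width: -0.002
grip_force: 1.2
```

Request:
apply_moves(steps=[[[0.1, 0.01, 0, 0, 0, 0], [0, 0, 0, 0, 0, 0]]])

```text
time: 9.9
tcp_pos: [0.4812, 0.0108, -0.0077]
tool_rot: [-0.047, 0.999, -0.0, -0.001]
force: [-4.1, -2.2, 2.0]
gripper_width: 0.002
grip_force: 2.4
```

Request:
apply_moves(steps=[[[0.1, 0.01, 0, 0, 0, 0], [0, 0, 0, 0, 0, 0]]])

```text
time: 10.1
tcp_pos: [0.4812, 0.0108, -0.0077]
tool_rot: [-0.047, 0.999, -0.0, -0.002]
force: [-6.5, -1.9, 4.6]
gripper_width: 0.001
grip_force: 3.4
```

```bash
cat > st.py <<'E'
from h import *
# side-view stone top-face check: dark bluish and orange pixels
im=robot.grab_frame('side');cv2.imwrite('pics/last.png',im[:,:,::-1])
r,g,b=[im[160:270,190:300,i].astype(int) for i in range(3)]
def comp(m,nm,z):
    n,l,s,c=cv2.connectedComponentsWithStats(m.astype(np.uint8))
    for i in range(1,n):
        if s[i,4]>25:
            cnt=cv2.findContours((l==i).astype(np.uint8),0,1)[0][0]
            bx=cv2.boxPoints(cv2.minAreaRect(cnt))+[190,160]
            P=onz('side',bx,z); rel=P[:,:2]-[.541,.0335]
            print(nm,s[i,4],np.c_[rel@[.9947,.102],rel@[-.102,.9947]].round(3).tolist())
comp((b>=r)&(b>55)&(r+g+b<260),'grey',.04)
comp((r>g*1.6)&(r>110),'orange',.028)
E
python3 st.py
```

```text
grey 157 [[-0.054, 0.158], [-0.033, 0.235], [0.045, 0.211], [0.022, 0.134]]
grey 261 [[-0.049, 0.048], [-0.001, 0.064], [-0.001, -0.082], [-0.047, -0.096]]
orange 35 [[0.037, -0.297], [0.059, -0.258], [0.067, -0.264], [0.045, -0.303]]
orange 31 [[0.081, -0.272], [0.091, -0.273], [0.082, -0.313], [0.072, -0.312]]
```

The stone is seated square against the cleat, with x from -48 to -1 and its centre at y about -0.018. I'll lower the tips close to the board for more grip below the edge, then re-press.

Request:
apply_moves(steps=[[[-0.3, -0.03, 0, 0, 0, 0], [-0.1, -0.01, -0.1, 0, 0, 0], [0, 0, -0.15, 0, 0, 0], [0, 0, 0, 0, 0, 0]]])

```text
time: 10.55
tcp_pos: [0.4799, 0.0108, -0.0101]
tool_rot: [-0.047, 0.999, 0.0, 0.001]
force: [-0.6, 0.7, -0.4]
gripper_width: -0.004
grip_force: 0.0
```

Request:
apply_moves(steps=[[[0.2, 0.02, 0, 0, 0, 0], [0.2, 0.02, 0, 0, 0, 0], [0.1, 0.01, 0, 0, 0, 0], [0, 0, 0, 0, 0, 0]]])

```text
time: 10.95
tcp_pos: [0.4813, 0.011, -0.0108]
tool_rot: [-0.047, 0.999, -0.0, -0.003]
force: [-5.0, -1.5, 3.5]
gripper_width: 0.002
grip_force: 3.0
```

Request:
apply_moves(steps=[[[0.2, 0.02, 0, 0, 0, 0], [0.1, 0.01, 0, 0, 0, 0], [0, 0, 0, 0, 0, 0]]])

```text
time: 11.25
tcp_pos: [0.4813, 0.011, -0.0109]
tool_rot: [-0.047, 0.999, -0.001, -0.005]
force: [-11.2, -2.6, 12.4]
gripper_width: 0.003
grip_force: 7.5
```

Request:
apply_moves(steps=[[[0, 0, 0.2, 0, 0, 0], [0, 0, 0.2, 0, 0, 0], [0, 0, 0.2, 0, 0, 0]]])

```text
time: 11.55
tcp_pos: [0.4813, 0.0111, -0.0063]
tool_rot: [-0.047, 0.999, -0.0, -0.005]
force: [-5.6, -3.0, -1.9]
gripper_width: 0.0
grip_force: 3.3
```

```bash
python3 st.py
```

```text
grey 164 [[-0.052, 0.162], [-0.028, 0.24], [0.047, 0.21], [0.02, 0.133]]
grey 259 [[-0.049, 0.047], [0.0, 0.064], [0.0, -0.081], [-0.047, -0.096]]
orange 35 [[0.037, -0.297], [0.059, -0.258], [0.067, -0.264], [0.045, -0.303]]
orange 31 [[0.081, -0.272], [0.091, -0.273], [0.082, -0.313], [0.072, -0.312]]
```

Request:
apply_moves(steps=[[[0.2, 0.02, 0, 0, 0, 0], [0.1, 0.01, 0.1, 0, 0, 0], [0, 0, 0.3, 0, 0, 0], [0, 0, 0.3, 0, 0, 0]]])

```text
time: 12.0
tcp_pos: [0.4818, 0.0112, -0.0001]
tool_rot: [-0.047, 0.999, -0.001, -0.008]
force: [-9.5, -4.1, -2.0]
gripper_width: 0.0
grip_force: 4.8
```

```bash
python3 st.py
python3 - <<'E'
import cv2
im=cv2.imread('pics/last.png');cv2.imwrite('pics/g.png',cv2.resize(im[180:260,200:290],(720,600)[:2],interpolation=2))
E
```

```text
grey 160 [[-0.053, 0.167], [-0.023, 0.259], [0.053, 0.222], [0.019, 0.132]]
grey 248 [[-0.045, 0.053], [0.001, 0.07], [0.004, -0.082], [-0.04, -0.097]]
orange 34 [[0.037, -0.298], [0.058, -0.258], [0.067, -0.263], [0.046, -0.303]]
orange 31 [[0.081, -0.272], [0.091, -0.273], [0.082, -0.313], [0.072, -0.312]]
```

View pics/g.png

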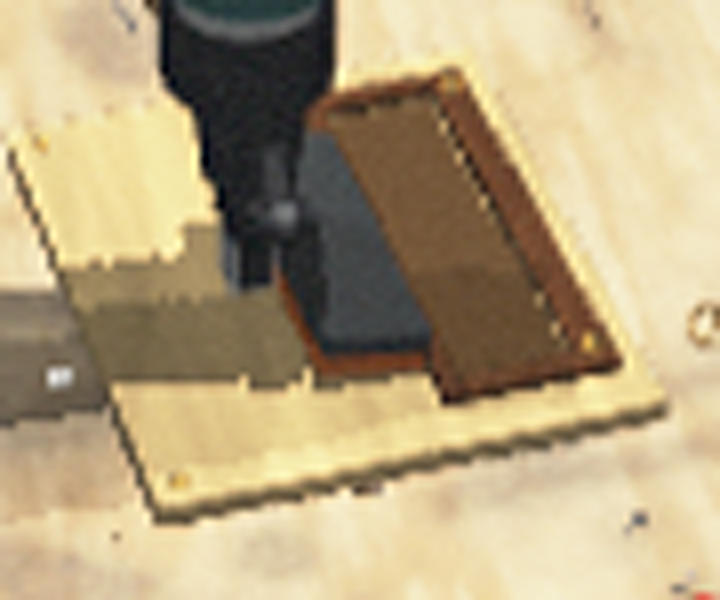

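It's working: the near edge is up about 10 mm, roughly 13° of tilt, and the orange lower half shows at (300,330). I'll carry on along the arc.

Request:
apply_moves(steps=[[[0.05, 0, 0.3, 0, 0, 0], [0.05, 0, 0.3, 0, 0, 0], [0.08, 0.01, 0.3, 0, 0, 0]]])

```text
time: 12.35
tcp_pos: [0.4841, 0.0114, 0.0093]
tool_rot: [-0.047, 0.999, -0.001, -0.007]
force: [-9.3, -3.0, 1.2]
gripper_width: -0.002
grip_force: 5.1
```

Request:
apply_moves(steps=[[[0.1, 0.01, 0.3, 0, 0, 0], [0.12, 0.01, 0.3, 0, 0, 0]]])

```text
time: 12.55
tcp_pos: [0.4868, 0.0117, 0.0156]
tool_rot: [-0.047, 0.999, -0.0, -0.007]
force: [-10.2, -2.7, 4.3]
gripper_width: -0.001
grip_force: 5.3
```

```bash
python3 st.py|grep -v orange
```

```text
grey 178 [[-0.015, 0.27], [0.064, 0.246], [0.036, 0.155], [-0.041, 0.179]]
grey 218 [[-0.035, 0.073], [0.006, 0.088], [0.009, -0.079], [-0.03, -0.092]]
```

Request:
apply_moves(steps=[[[0.13, 0.01, 0.26, 0, 0, 0], [0.15, 0.02, 0.26, 0, 0, 0], [0.18, 0.02, 0.25, 0, 0, 0]]])

```text
time: 12.9
tcp_pos: [0.4921, 0.0123, 0.0239]
tool_rot: [-0.047, 0.999, -0.0, -0.006]
force: [-10.5, -1.4, 6.2]
gripper_width: -0.005
grip_force: 6.0
```

Request:
apply_moves(steps=[[[0.2, 0.02, 0.23, 0, 0, 0], [0.22, 0.02, 0.22, 0, 0, 0], [0.22, 0.02, 0.18, 0, 0, 0]]])

```text
time: 13.2
tcp_pos: [0.4988, 0.0129, 0.031]
tool_rot: [-0.047, 0.999, -0.0, -0.006]
force: [-12.5, -0.9, 12.2]
gripper_width: -0.001
grip_force: 8.7
```

```bash
python3 st.py|grep -v orange
```

```text
grey 160 [[-0.014, 0.216], [0.005, 0.285], [0.078, 0.262], [0.057, 0.194]]
grey 57 [[-0.011, 0.029], [0.012, 0.036], [0.009, -0.048], [-0.012, -0.053]]
```

Request:
apply_moves(steps=[[[0.05, 0, 0.3, 0, 0, 0], [0.1, 0.01, 0.3, 0, 0, 0]]])

```text
time: 13.45
tcp_pos: [0.506, 0.0134, 0.0377]
tool_rot: [-0.047, 0.999, 0.0, -0.0]
force: [-0.7, 0.0, -0.3]
gripper_width: 0.0
grip_force: 0.3
```

```bash
python3 st.py|grep -v orange;  python3 - <<'E'
import cv2
im=cv2.imread('pics/last.png');cv2.imwrite('pics/i.png',cv2.resize(im[180:260,200:290],(720,600)[:2],interpolation=2))
E
```

```text
grey 158 [[0.015, 0.296], [0.096, 0.278], [0.074, 0.201], [-0.005, 0.218]]
grey 30 [[0.006, 0.108], [0.027, 0.101], [0.01, 0.047], [-0.011, 0.053]]
grey 36 [[-0.004, 0.005], [0.007, 0.009], [0.008, -0.051], [-0.003, -0.055]]
```

View pics/i.png

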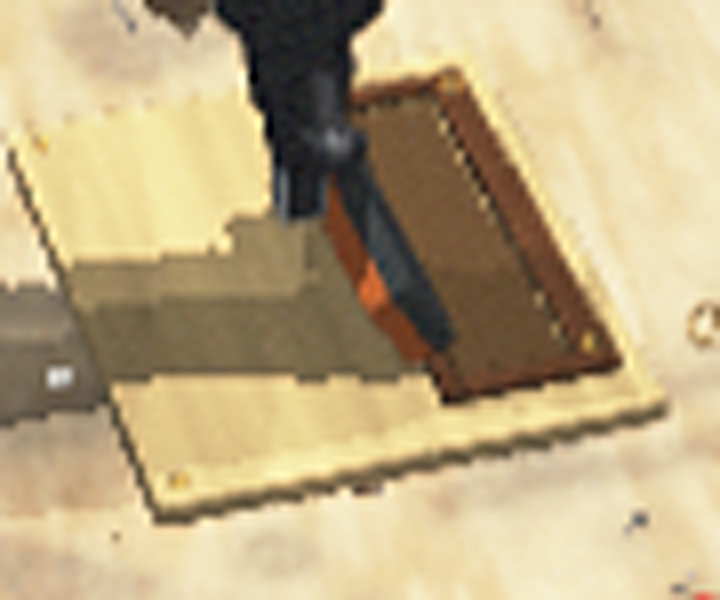

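The stone stands steep, at about 60–65°, orange face towards the finger, with the tip at the upper edge near (310,210). I'll push forward with the tip slightly lower.

Request:
apply_moves(steps=[[[0.4, 0.04, -0.4, 0, 0, 0], [0.6, 0.06, 0, 0, 0, 0]]])

```text
time: 13.7
tcp_pos: [0.5032, 0.013, 0.0349]
tool_rot: [-0.047, 0.999, -0.002, -0.013]
force: [-42.1, -5.6, 54.0]
gripper_width: 0.005
grip_force: 34.5
```

```bash
sed -i 's/.r>g\*1.6.&.r>110./(r>g*1.5)\&(r>70)\&(b<r*0.5)/' st.py; python3 st.py
```

```text
grey 168 [[0.017, 0.296], [0.094, 0.272], [0.068, 0.191], [-0.007, 0.214]]
grey 30 [[-0.007, 0.1], [0.017, 0.107], [0.015, 0.048], [-0.007, 0.041]]
orange 170 [[0.027, 0.103], [0.098, 0.121], [0.078, -0.111], [0.013, -0.124]]
orange 87 [[-0.027, 0.016], [-0.008, 0.026], [0.009, -0.11], [-0.01, -0.119]]
orange 34 [[0.037, -0.298], [0.058, -0.258], [0.067, -0.263], [0.046, -0.303]]
orange 31 [[0.081, -0.272], [0.091, -0.273], [0.082, -0.313], [0.072, -0.312]]
```

The force is too high: the tip has climbed onto the near face. I'll ease off along the face normal while keeping the clinging contact, then follow the arc.

Request:
apply_moves(steps=[[[-0.2, -0.02, 0.45, 0, 0, 0], [0.1, 0.01, 0.15, 0, 0, 0]]])

```text
time: 13.95
tcp_pos: [0.5137, 0.014, 0.0414]
tool_rot: [-0.047, 0.999, -0.0, -0.001]
force: [-7.1, 1.1, 14.3]
gripper_width: -0.001
grip_force: 7.6
```

```bash
python3 st.py|head -4
```

```text
grey 153 [[0.026, 0.3], [0.103, 0.276], [0.079, 0.2], [0.004, 0.224]]
grey 27 [[0.004, 0.003], [0.013, 0.006], [0.013, -0.049], [0.005, -0.052]]
orange 137 [[0.033, 0.1], [0.071, 0.124], [0.1, -0.076], [0.065, -0.096]]
orange 134 [[-0.047, -0.024], [0.003, 0.035], [0.081, -0.106], [0.031, -0.159]]
```

Request:
apply_moves(steps=[[[0.35, 0.04, 0.18, 0, 0, 0], [0.35, 0.04, 0.14, 0, 0, 0]]])

```text
time: 14.2
tcp_pos: [0.525, 0.0152, 0.0453]
tool_rot: [-0.047, 0.999, 0.0, 0.002]
force: [-1.3, 1.1, 7.5]
gripper_width: -0.002
grip_force: 3.0
```

```bash
python3 st.py|head -4
```

```text
grey 156 [[0.042, 0.295], [0.111, 0.274], [0.093, 0.217], [0.025, 0.237]]
grey 26 [[0.033, 0.118], [0.047, 0.114], [0.029, 0.059], [0.015, 0.063]]
grey 27 [[0.019, 0.006], [0.027, 0.009], [0.025, -0.052], [0.016, -0.054]]
orange 119 [[0.048, 0.104], [0.073, 0.117], [0.089, -0.083], [0.066, -0.094]]
```

Request:
apply_moves(steps=[[[0.4, 0.04, 0.06, 0, 0, 0], [0.4, 0.04, 0.02, 0, 0, 0]]])

```text
time: 14.45
tcp_pos: [0.5334, 0.016, 0.0467]
tool_rot: [-0.047, 0.999, 0.0, 0.002]
force: [-3.7, 0.4, 17.2]
gripper_width: -0.001
grip_force: 8.4
```

```bash
python3 st.py|head -5
```

```text
grey 155 [[0.045, 0.294], [0.123, 0.27], [0.102, 0.207], [0.027, 0.23]]
grey 30 [[0.033, 0.12], [0.051, 0.121], [0.041, 0.057], [0.023, 0.056]]
orange 121 [[0.053, 0.101], [0.077, 0.112], [0.087, -0.085], [0.065, -0.095]]
orange 212 [[-0.006, 0.096], [0.029, 0.108], [0.026, -0.111], [-0.005, -0.12]]
orange 26 [[0.027, -0.103], [0.079, -0.101], [0.077, -0.114], [0.025, -0.116]]
```

Request:
apply_moves(steps=[[[0.4, 0.04, 0.12, 0, 0, 0], [0.4, 0.04, 0.12, 0, 0, 0], [0.4, 0.04, 0.1, 0, 0, 0]]])

```text
time: 14.8
tcp_pos: [0.5451, 0.017, 0.0484]
tool_rot: [-0.047, 0.999, 0.0, 0.002]
force: [0.8, 0.8, 1.4]
gripper_width: -0.002
grip_force: 0.5
```

```bash
python3 st.py|head -5
```

```text
grey 143 [[0.065, 0.288], [0.138, 0.265], [0.119, 0.208], [0.047, 0.231]]
grey 27 [[0.048, 0.122], [0.065, 0.122], [0.053, 0.059], [0.036, 0.059]]
orange 292 [[-0.006, 0.103], [0.039, 0.12], [0.04, -0.1], [-0.001, -0.113]]
orange 106 [[0.064, 0.085], [0.079, 0.091], [0.079, -0.09], [0.065, -0.095]]
orange 32 [[0.012, -0.106], [0.079, -0.105], [0.077, -0.115], [0.011, -0.115]]
```

Request:
apply_moves(steps=[[[0, 0, 0.3, 0, 0, 0], [0, 0, 0, 0, 0, 0], [0, 0, 0, 0, 0, 0]]])

```text
time: 15.15
tcp_pos: [0.542, 0.0169, 0.0498]
tool_rot: [-0.047, 0.999, -0.0, -0.0]
force: [0.5, -0.5, -0.0]
gripper_width: 0.0
grip_force: 0.0
```

```bash
python3 st.py|head -5
```

```text
grey 126 [[0.061, 0.289], [0.13, 0.268], [0.116, 0.223], [0.047, 0.244]]
grey 30 [[0.038, 0.115], [0.062, 0.124], [0.061, 0.068], [0.038, 0.059]]
orange 32 [[0.003, 0.103], [0.019, 0.103], [0.006, 0.034], [-0.009, 0.034]]
orange 488 [[0.009, 0.056], [0.08, 0.082], [0.078, -0.111], [0.012, -0.132]]
orange 35 [[0.037, -0.297], [0.059, -0.258], [0.067, -0.264], [0.045, -0.303]]
```

It fell over, orange side up. No views are left, so I'll clear the arm back and measure numerically.

Request:
apply_moves(steps=[[[0, 0, 3, 0, 0, 0], [-2, -0.2, 3, 0, 0, 0], [-4, -0.4, 2, 0, 0, 0], [-4, -0.4, 0, 0, 0, 0], [-2, -0.2, 0, 0, 0, 0]]])

```text
time: 15.7
tcp_pos: [0.4193, 0.005, 0.1302]
tool_rot: [-0.047, 0.999, 0.0, -0.001]
force: [-0.2, 0.6, -0.3]
gripper_width: 0.001
grip_force: 0.0
```

```bash
cat > so.py <<'E'
from h import *
def run(n,win,z):
    im=robot.grab_frame(n); y0,y1,x0,x1=win
    s=im[y0:y1,x0:x1]; hsv=cv2.cvtColor(s,cv2.COLOR_RGB2HSV).astype(int)
    h,sa,v=hsv[...,0],hsv[...,1],hsv[...,2]
    m=((h<14)&(sa>130)&(v>120)).astype(np.uint8)
    k,l,st,c=cv2.connectedComponentsWithStats(m)
    for i in range(1,k):
        if st[i,4]<60: continue
        cnt=cv2.findContours((l==i).astype(np.uint8),0,1)[0][0]
        b=cv2.boxPoints(cv2.minAreaRect(cnt))+[x0,y0]
        rel=onz(n,b,z)[:,:2]-[.541,.0335]; q=np.c_[rel@[.9947,.102],rel@[-.102,.9947]]
        print(n,st[i,4],'hsv',np.median(hsv[l==i],0),'ctr',q.mean(0).round(4),q.round(3).tolist())
run('side',(160,270,190,300),.04); run('top',(165,260,210,320),.04)
print(robot.observe()['tcp_pos'])
E
python3 so.py
```

```text
side 425 hsv [ 11. 186. 230.] ctr [ 0.0449 -0.0081] [[0.016, 0.066], [0.078, 0.086], [0.072, -0.084], [0.014, -0.1]]
top 754 hsv [  9. 155. 197.] ctr [ 0.038  -0.0131] [[0.064, 0.063], [0.064, -0.09], [0.012, -0.089], [0.012, 0.063]]
[0.41884434 0.00511823 0.12956864]
```

```bash
cat > tri.py <<'E'
from h import *
def seg(n,win,v0,s0=130):
    im=robot.grab_frame(n); y0,y1,x0,x1=win
    hsv=cv2.cvtColor(im[y0:y1,x0:x1],cv2.COLOR_RGB2HSV).astype(int)
    m=((hsv[...,0]<15)&(hsv[...,1]>s0)&(hsv[...,2]>v0)).astype(np.uint8)
    k,l,st,c=cv2.connectedComponentsWithStats(m);i=1+st[1:,4].argmax()
    cnt=cv2.findContours((l==i).astype(np.uint8),0,1)[0][0]
    return cv2.approxPolyDP(cv2.convexHull(cnt),2.2,True).reshape(-1,2)+[x0,y0],st[i,4]
bx=np.array([.9947,.102,0]);by=np.array([-.102,.9947,0]);C=np.array([.541,.0335,0])
def rel(p): return np.r_[(p-C)@bx,(p-C)@by,p[2]].round(4)
for n,w,v in(('side',(160,270,190,300),190),('top',(165,260,210,320),150)):
    q,a=seg(n,w,v);print(n,a)
    for p in q: print(p,[rel(onz(n,[p],z)[0])[:2].tolist() for z in(.04,.048)])
# predicted home corners in both
for n in('side','top'):
    print(n,'home top corners',proj(n,[C+bx*x+by*(y-.0131)+[0,0,.04] for x in(.012,.062) for y in(-.075,.075)]).round(1).tolist())
E
python3 tri.py
```

```text
side 371
[256 194] [[0.063, 0.0661], [0.0598, 0.0572]]
[269 220] [[0.0618, -0.0805], [0.0587, -0.0884]]
[257 222] [[0.0185, -0.0776], [0.0157, -0.0855]]
[245 198] [[0.0172, 0.0565], [0.0143, 0.0477]]
top 674
[288 184] [[0.057, -0.0866], [0.0563, -0.0858]]
[288 197] [[0.0152, -0.083], [0.0147, -0.0822]]
[244 200] [[0.0165, 0.0588], [0.0161, 0.0586]]
[243 187] [[0.0586, 0.0588], [0.0578, 0.0586]]
side home top corners [[256.2, 224.4], [243.2, 197.4], [269.8, 221.4], [256.1, 194.8]]
top home top corners [[289.7, 197.9], [243.1, 201.5], [288.3, 182.4], [242.0, 186.0]]
```

Corner pixels in both views match the home pose (stone top at z = 0.040) within 1–2 px. I'll confirm by a light touch near the near edge.

Request:
apply_moves(steps=[[[4, 0.5, 0, 0, 0, 0], [4, 0.5, 0, 0, 0, 0], [4, 0.5, 0, 0, 0, 0], [2.5, 0.3, 0, 0, 0, 0], [0, 0, 0, 0, 0, 0]]])

```text
time: 16.4
tcp_pos: [0.5732, 0.0231, 0.1299]
tool_rot: [-0.048, 0.999, -0.0, 0.002]
force: [-0.8, -0.7, 0.5]
gripper_width: -0.002
grip_force: 0.0
```

Request:
apply_moves(steps=[[[0, 0, -4, 0, 0, 0], [0, 0, -4, 0, 0, 0], [0, 0, -2, 0, 0, 0], [0, 0, 0, 0, 0, 0], [0, 0, 0, 0, 0, 0]]])

```text
time: 16.9
tcp_pos: [0.5677, 0.0229, 0.0301]
tool_rot: [-0.047, 0.999, 0.0, -0.0]
force: [-1.4, 0.0, 0.9]
gripper_width: -0.002
grip_force: 0.0
```

Request:
apply_moves(steps=[[[0, 0, -0.3, 0, 0, 0], [0, 0, -0.3, 0, 0, 0], [0, 0, 0, 0, 0, 0]]])

```text
time: 17.2
tcp_pos: [0.5683, 0.0229, 0.025]
tool_rot: [-0.047, 0.999, -0.0, 0.001]
force: [0.5, -0.6, 0.2]
gripper_width: -0.002
grip_force: 0.0
```

Request:
apply_moves(steps=[[[0, 0, -0.3, 0, 0, 0], [0, 0, -0.2, 0, 0, 0], [0, 0, 0, 0, 0, 0]]])

```text
time: 17.5
tcp_pos: [0.5672, 0.0229, 0.019]
tool_rot: [-0.047, 0.999, 0.0, -0.0]
force: [-0.3, 0.7, -0.2]
gripper_width: 0.003
grip_force: 0.0
```

Request:
apply_moves(steps=[[[0, 0, -0.2, 0, 0, 0], [0, 0, 0, 0, 0, 0]]])

```text
time: 17.7
tcp_pos: [0.5673, 0.0229, 0.0169]
tool_rot: [-0.047, 0.999, 0.0, -0.0]
force: [0.3, -0.2, 0.7]
gripper_width: -0.001
grip_force: 0.0
```

Request:
apply_moves(steps=[[[0, 0, -0.2, 0, 0, 0], [0, 0, -0.1, 0, 0, 0], [0, 0, -0.1, 0, 0, 0], [0, 0, 0, 0, 0, 0]]])

```text
time: 18.1
tcp_pos: [0.5675, 0.0229, 0.0141]
tool_rot: [-0.047, 0.999, -0.0, -0.0]
force: [-2.5, 0.4, 5.9]
gripper_width: -0.001
grip_force: 3.1
```

Request:
apply_moves(steps=[[[0, 0, 1, 0, 0, 0], [0, 0, 4, 0, 0, 0], [-2, 0, 4, 0, 0, 0], [-4, -0.4, 0, 0, 0, 0], [-4, -0.4, 0, 0, 0, 0]]])

```text
time: 18.6
tcp_pos: [0.4691, 0.0146, 0.1057]
tool_rot: [-0.047, 0.999, -0.0, 0.003]
force: [-2.0, -0.0, -0.1]
gripper_width: -0.0
grip_force: 0.0
```

Request:
apply_moves(steps=[[[-4, -0.4, 0, 0, 0, 0], [0, 0, 0, 0, 0, 0], [0, 0, 0, 0, 0, 0]]])

```text
time: 18.9
tcp_pos: [0.4272, 0.0109, 0.1036]
tool_rot: [-0.047, 0.999, -0.0, 0.001]
force: [0.6, -0.0, 0.3]
gripper_width: -0.002
grip_force: 0.0
```

```bash
python3 tri.py | cut -c1-70; python3 so.py
```

```text
side 371
[256 194] [[0.063, 0.0661], [0.0598, 0.0572]]
[269 220] [[0.0618, -0.0805], [0.0587, -0.0884]]
[257 222] [[0.0185, -0.0776], [0.0157, -0.0855]]
[245 198] [[0.0172, 0.0565], [0.0143, 0.0477]]
top 672
[288 184] [[0.057, -0.0866], [0.0563, -0.0858]]
[288 197] [[0.0152, -0.083], [0.0147, -0.0822]]
[244 200] [[0.0165, 0.0588], [0.0161, 0.0586]]
[243 187] [[0.0586, 0.0588], [0.0578, 0.0586]]
side home top corners [[256.2, 224.4], [243.2, 197.4], [269.8, 221.4],
top home top corners [[289.7, 197.9], [243.1, 201.5], [288.3, 182.4], 
side 421 hsv [ 11. 186. 230.] ctr [ 0.0402 -0.0096] [[0.014, 0.065], [0.067, 0.084], [0.065, -0.086], [0.016, -0.102]]
top 758 hsv [  9. 155. 196.] ctr [ 0.038  -0.0132] [[0.064, 0.064], [0.064, -0.09], [0.012, -0.09], [0.012, 0.063]]
[0.42941077 0.01078302 0.10382497]
```

```bash
python3 -c "
from workcell import robot; print(robot.close_job())"
```

```text
the job is handed in; nothing more can be done
None
```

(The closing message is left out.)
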